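# Sort stripped-down machine parts into the sample trays

## Robot

A 7-joint arm with a two-finger parallel gripper is mounted at the origin on the work surface. World frame = base frame: x ahead of the robot, y to its left, z up, the work surface at z = 0. Lengths are in m, angles in rad, forces in N, time in s.
With the tool pointing down it reaches from about 0.425 to 0.875 m from the base axis. Payload 4.7 kg.
Tool frame: the origin (TCP) lies between the finger pads; the fingertips stand 14 mm ahead of it and the grasp point (between the pads) lies 5 mm behind it; z points along the fingers, y is the line along which they close (so a half turn about z gives the same grasp; the last joint's range is limited). The gripper opens to 87 mm and grips with 3 to 60 N. Pads are 19 mm wide; open, the fingers measure 117 mm over their backs; the gripper's body (75 mm by 190 mm) begins 51 mm behind the grasp point.
Start: joints at [1.267, 0.321, -0.07, 1.45, 0.023, 1.371, -0.057], TCP at [0.203, -0.617, 0.237] pointing down, gripper open.
Joint ranges: [-2.86, 2.86], [-0.3, 2.09], [-1.38, 1.24], [0.06, 2.45], [-1.56, 4.7], [0.09, 2.05], [-2.69, 2.69]. Speed limits (rad/s): [2.57, 2.57, 3.14, 3.14, 3.14, 3.14, 3.14].

## Interface

Orientations are given as a rotation vector (axis times angle).
In Python, from bench import ctrl gives the robot as it stands.
- The arm moves only by the tool step_arm, never from a script. Its argument "commands" is a list of rows, each an object with "travel": the shift along the tool's x, y, z in m, a list of three; "turn": the turn, a rotation vector about the tool's x, y, z in degrees, a list of three. A call has 1 to 5 rows; each row is the pose to reach, as a shift and turn from the pose commanded when the call began, along the tool's axes at that moment; what a row does not reach only later rows make up. A row lasts 1/10 s, in which the tool goes at most 50 mm and 8.59 degrees, less where a joint would pass 70% of its speed; a pose out of reach is approached as far as the arm can. A call with a gripper value outside its range is refused whole. "gripper" is the opening, from 0 (shut) to 1 (fully open), set as the call begins (left out, the last holds). The fingers move at their own pace and stop on an object; "force" is the grip in N (left out, the last holds). Time passes only in rows, so rows that repeat a pose let the fingers close. It gives the time, the measured TCP pose, the force, the opening and the grip force at its end, in the units of the state.
- ctrl.get_state(): the state, without advancing time (a new reading comes with each control period).
- ctrl.get_image(name): name is "side" or "top" or "wrist"; returns the picture (480x640x3 uint8, red, green, blue); there is no depth.
- ctrl.camera_model(name): a dict with "fx", "fy", "cx", "cy" (pixels), "k1" (the pictures are not rectified: a ray, as slopes to the right and down, at radius r is drawn at 1 + k1 r^2 times it, then the intrinsics apply), "R" (3x3) and "t" (3): a world point X has camera coordinates R X + t; the wrist camera has in their place "T_tool_cam" (4x4, takes a point from camera to tool coordinates, whose origin is the TCP and whose axes are the flange's). Camera axes: x right, y down, z forward; pixel columns grow to the right and rows downward; lengths in m; the calibration is good to about 2 mm. A picture is of the moment at which its call begins: read the wrist's pose just before it. camera_model takes no time and is no camera call.
- ctrl.close_job(): hands the job in; it is judged then, once.
The state is a dict: "time": time; "joint_positions": joint angles; "qd": joint speeds; "joint_torque": joint torques, N m; "position": TCP position; "tool_rot": TCP orientation; "ft_force": force on the tool from outside, world axes, zero at the start; "torque": the same for the moment, N m; "grip_width": opening from 0.0 (shut) to 1.0 (fully open); "grip_force": force on a finger pad.
Only numpy, scipy, OpenCV 4.12 (cv2) and the standard library are available. Lean on these libraries where they do the work, as an engineer would, in place of code of your own. Each camera call takes 0.05 s, during which the arm holds its last target. There are 200 camera calls.

## Task

Sort the five loose metal parts on the workshop bench into the three grey trays: both hexagon nuts, both round bearings and the one earth bar each go into the tray that shows a sample of the same kind on the ledge beyond its far wall. Lay each part flat on its tray's floor, none on top of another; set them down rather than dropping them, and leave the small amber warning lamp standing where it is.

Things in the scene. Friction and masses are not known exactly. Their poses are not given: they have to be found in the camera images.
- nut_a_centre (a point): Loose steel hexagon nut, one of two alike, lying flat: 36 mm across flats, 41.5 mm across corners, 19 mm high, round hole of 23 mm, about 0.11 kg. The point is its centre, half-way up (9.5 mm above what it lies on); its z is the hole's axis; two of its flats face along its own x (+x and -x), the others at every 60 degrees.
- nut_b_centre (a point): Loose steel hexagon nut, one of two alike, lying flat: 36 mm across flats, 41.5 mm across corners, 19 mm high, round hole of 23 mm, about 0.11 kg. The point is its centre, half-way up (9.5 mm above what it lies on); its z is the hole's axis; two of its flats face along its own x (+x and -x), the others at every 60 degrees.
- bearing_a_centre (a point): Loose steel ball bearing, one of two alike, a round ring lying flat: 52 mm outside diameter, 25 mm bore, 15 mm high, with a darker shield between the two bright rings, about 0.13 kg. The point is its centre, half-way up (7.5 mm above what it lies on); z is its axis.
- bearing_b_centre (a point): Loose steel ball bearing, one of two alike, a round ring lying flat: 52 mm outside diameter, 25 mm bore, 15 mm high, with a darker shield between the two bright rings, about 0.13 kg. The point is its centre, half-way up (7.5 mm above what it lies on); z is its axis.
- bar_centre (a point): Loose earth bar (terminal bar): a flat-lying bar of bright metal, 80 mm long (along its x), 18 mm wide (its y), 14 mm high, with a row of six screw heads on top, about 0.15 kg. The point is its centre, half-way up (7 mm above what it lies on).
- tray_nuts: Fixed grey tray for nuts, 136 (x) by 146 (y) mm outside, 130 by 140 inside, floor 3 mm thick, walls 15 mm high; yaw within 7 degrees. Trays differ only by their sample: a hexagon nut lying flat, full size, fixed for good (not a loose part) at x = 98 mm on a ledge 60 x 100 mm, 12 high, outside the +x wall, away from the robot. Origin: centre of the open part's underside, on the bench; z up.
- tray_bearings: Fixed grey tray for bearings, 136 (x) by 146 (y) mm outside, 130 by 140 inside, floor 3 mm thick, walls 15 mm high; yaw within 7 degrees. Trays differ only by their sample: a ball bearing lying flat, full size, fixed for good (not a loose part) at x = 98 mm on a ledge 60 x 100 mm, 12 high, outside the +x wall, away from the robot. Origin: centre of the open part's underside, on the bench; z up.
- tray_bar: Fixed grey tray for earth bars, 136 (x) by 146 (y) mm outside, 130 by 140 inside, floor 3 mm thick, walls 15 mm high; yaw within 7 degrees. Trays differ only by their sample: an earth bar lying along the tray's y, full size, fixed for good (not a loose part) at x = 98 mm on a ledge 60 x 100 mm, 12 high, outside the +x wall, away from the robot. Origin: centre of the open part's underside, on the bench; z up.
- lamp_centre (a point): Small warning lamp standing loose among the parts, to be left alone: black round foot 44 mm in diameter and 18 mm high, amber (orange) dome above it, 60 mm high in all. The point is its centre, 30 mm above the bench.
Not all that is in view belongs to the job. Leave any blue or turquoise look-alike of the part that bears bearing_b_centre alone.

How it is judged:
By the outcome, as a careful person would: the job done as asked, in the order asked, and still so for the second after the job is handed in, with the robot touching nothing.
It also fails if it takes over 120 s, if anything falls off the work surface, if the arm or the gripper's body presses on something with over 40 N, if the wrist force passes 120 N, or if a joint passes its speed limit or range.

## Working session

There is one attempt and no reset: what is moved stays moved. The work goes in short steps, Python scripts to look and compute and a tool call to move; the robot and the scene stay as the last step left them, time stands still between calls to the robot, and variables do not carry over. Pictures are saved under pics/ and viewed, at most 14 in all, crops included, and the job is handed in when it is done.

Besides the shell and the picture viewer there is one more tool, called after "Request:" by a JSON object that holds its "fn" and its "kwargs". step_arm: Moves the arm, as the interface text tells. Its arguments: {"type":"object","properties":{"commands":{"type":"array"},"gripper":{"type":"number"},"force":{"type":"number"}},"required":["commands"]}

```bash
ls; mkdir -p pics; python3 - <<'E'
from bench import ctrl
import cv2,numpy as np
s=ctrl.get_state();print({k:np.round(v,3).tolist() for k,v in s.items()})
for n in("top","side"):
    cv2.imwrite(f"pics/{n}0.png",cv2.cvtColor(ctrl.get_image(n),cv2.COLOR_RGB2BGR))
for n in("top","side","wrist"):print(n,ctrl.camera_model(n))
E
```

```text
pics
{'time': 0.0, 'joint_positions': [1.267, 0.322, -0.07, 1.452, 0.023, 1.371, -0.057], 'qd': [0.001, -0.001, 0.001, 0.001, 0.001, 0.001, -0.001], 'joint_torque': [-0.0, -49.129, -0.405, -31.253, -0.064, 0.044, 0.0], 'position': [0.203, -0.617, 0.235], 'tool_rot': [-3.1, -0.497, 0.001], 'ft_force': [1.196, 0.267, -0.115], 'torque': [-0.038, 0.035, -0.027], 'grip_force': 0.0, 'grip_width': 1.001}
top {'fx': 469.31472783164816, 'fy': 469.31472783164816, 'cx': 323.76146251545026, 'cy': 247.04652629981427, 'k1': -0.03983219480632491, 'R': array([[ 0.01046409, -0.99992551,  0.00628305],
       [-0.99679987, -0.01092895, -0.079187  ],
       [ 0.07924977, -0.00543432, -0.99683998]]), 't': array([-0.04930109,  0.46665785,  1.07943107])}
side {'fx': 562.0148466743306, 'fy': 562.0148466743306, 'cx': 323.1066691120415, 'cy': 247.05345732322226, 'k1': -0.03719360668519475, 'R': array([[-0.94516641, -0.32658123, -0.00227201],
       [-0.24521538,  0.7142441 , -0.65553396],
       [ 0.21570786, -0.61903155, -0.75516227]]), 't': array([0.45091946, 0.1749049 , 0.91000108])}
wrist {'fx': 384.44265978755834, 'fy': 384.44265978755834, 'cx': 323.3192060394012, 'cy': 240.08898047552643, 'k1': -0.0652138434912163, 'T_tool_cam': array([[-2.03104452e-04, -9.56575573e-01, -2.91484360e-01,
         8.03187590e-02],
       [ 9.99999125e-01,  1.86631757e-04, -1.30926975e-03,
         1.92242827e-04],
       [ 1.30681570e-03, -2.91484371e-01,  9.56574698e-01,
        -1.48539750e-01],
       [ 0.00000000e+00,  0.00000000e+00,  0.00000000e+00,
         1.00000000e+00]])}
```

View pics/top0.png

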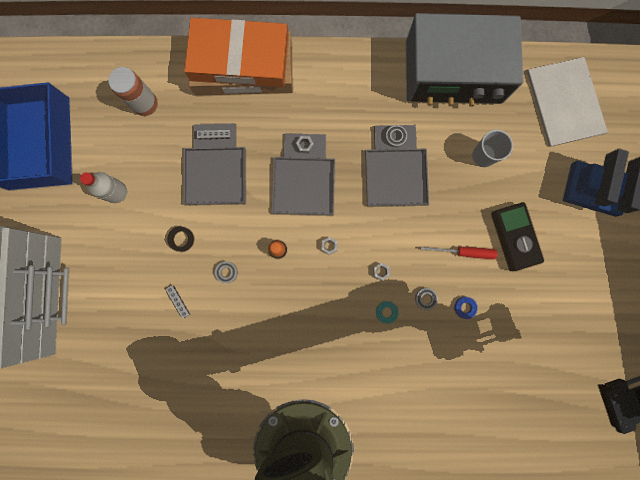

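View pics/side0.png

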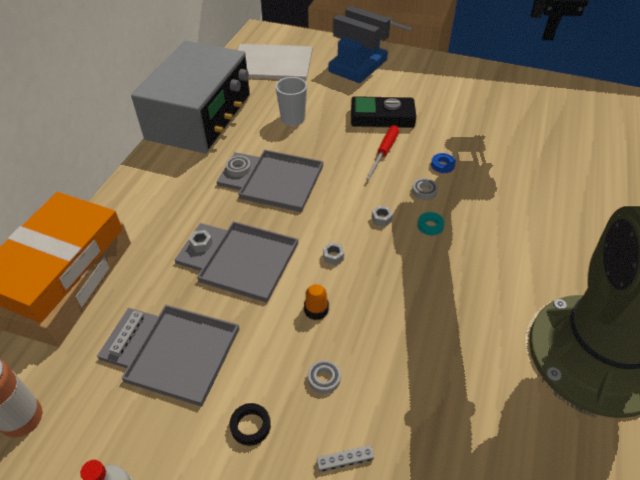

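The top view shows these candidates:
- **Parts:** nuts at (328,245) and (380,271), steel bearings at (225,271) and (426,298), bar at (177,301).
- **Leave alone:** the lamp at (277,249), plus the look-alikes: black ring (180,238), turquoise ring (387,311) and blue ring (465,307).
- **Trays by sample:** bar (213,177), nuts (303,186), bearings (396,177).

Next I measure the parts and trays.

```bash
cat > h.py <<'E'
import cv2,numpy as np
from scipy.spatial.transform import Rotation as Ro
from bench import ctrl
def ray(n,px,pose=None):
    m=ctrl.camera_model(n); K=np.array([[m['fx'],0,m['cx']],[0,m['fy'],m['cy']],[0,0,1]])
    px=np.asarray(px,float).reshape(-1,1,2)
    # drawn = (1+k1 r^2) * ray, r undistorted: OpenCV model
    d=cv2.undistortPointsIter(px,K,np.array([m['k1'],0,0,0.]),None,None,(3,50,1e-10)).reshape(-1,2)
    d=np.c_[d,np.ones(len(d))]
    if n=='wrist':
        p,rv=pose; R=Ro.from_rotvec(rv).as_matrix(); T=m['T_tool_cam']
        return R@T[:3,3]+p, d@(R@T[:3,:3]).T
    return -m['R'].T@m['t'], d@m['R']
def plane(n,px,z,pose=None):
    o,d=ray(n,px,pose); return (o+d*((z-o[2])/d[:,2])[:,None])[:,:2]
def blob(mask,seed,r=30):
    cs,_=cv2.findContours(mask,cv2.RETR_EXTERNAL,cv2.CHAIN_APPROX_NONE)
    cs=[c for c in cs if len(c)>15 and abs(cv2.pointPolygonTest(c,seed,True))<r]
    return max(cs,key=cv2.contourArea)
def yaw(rv):
    x=Ro.from_rotvec(rv).as_matrix()[:,0]; return np.degrees(np.arctan2(x[1],x[0]))
def go(x,y,z,yw):
    "travel/turn to tcp x,y,z with tool down, tool x axis at yaw yw deg"
    s=ctrl.get_state(); R=Ro.from_rotvec(s['tool_rot']); a=np.radians(yw)
    G=Ro.from_matrix(np.array([[np.cos(a),np.sin(a),0],[np.sin(a),-np.cos(a),0],[0,0,-1]]))
    t=R.inv().apply(np.array([x,y,z])-s['position']); w=np.degrees((R.inv()*G).as_rotvec())
    print('travel',np.round(t,4).tolist(),'turn',np.round(w,2).tolist(),'t',round(s['time'],2))
E
python3 - <<'E'
from h import *
im=cv2.imread('pics/top0.png'); hsv=cv2.cvtColor(im,cv2.COLOR_BGR2HSV)
o=cv2.resize(im[215:335,140:500],None,fx=2.2,fy=2.2,interpolation=cv2.INTER_CUBIC); cv2.imwrite('pics/crop0.png',o)
m=((hsv[...,1]<60)).astype(np.uint8)*255
for n,s,z in[('nut1',(328,245),.0095),('nut2',(380,271),.0095),('bea1',(225,271),.0075),('bea2',(426,298),.0075),('bar',(177,301),.007)]:
    c=cv2.convexHull(blob(m,s,12)); P=plane('top',c,z).astype(np.float32)
    M=cv2.moments(P); r=cv2.minAreaRect(P*1000); b=cv2.boxPoints(r); e=b[1]-b[0]
    print(n,np.round([M['m10']/M['m00'],M['m01']/M['m00']],4),'rect',np.round(r[1],1),'edge yaw',round(float(np.degrees(np.arctan2(e[1],e[0]))),1),round(float(np.hypot(*e)),1))
# trays: dark grey
t=((hsv[...,1]<40)&(hsv[...,2]<150)).astype(np.uint8)*255
for n,s in[('tbar',(213,177)),('tnut',(303,186)),('tbea',(396,177))]:
    c=blob(t,s,60); mk=np.zeros_like(t);cv2.drawContours(mk,[c],-1,255,-1)
    mk=cv2.morphologyEx(mk,cv2.MORPH_OPEN,np.ones((49,49),np.uint8)) if 0 else mk
    P=plane('top',c,.014).astype(np.float32)
    r=cv2.minAreaRect(P*1000); b=cv2.boxPoints(r); print(n,np.round(r[0],1),np.round(r[1],1),r[2],np.round(b).tolist())
E
```

```text
nut1 [ 0.4724 -0.0565] rect [37.9 33.1] edge yaw -89.4 33.1
nut2 [ 0.4122 -0.1801] rect [36.4 40.7] edge yaw -56.0 40.7
bea1 [0.407  0.1865] rect [49.6 49.6] edge yaw -88.6 49.6
bea2 [ 0.3494 -0.2861] rect [49.2 52.1] edge yaw -89.6 52.1
bar [0.3362 0.2983] rect [81.1 20.6] edge yaw -58.4 20.6
tbar [665.3 220.2] [194.6 144.2] 1.6537870168685913 [[566.0, 289.0], [570.0, 145.0], [765.0, 151.0], [761.0, 295.0]]
tnut [642.9   5.7] [145.  194.7] 89.06343078613281 [[544.0, -65.0], [739.0, -68.0], [741.0, 77.0], [547.0, 80.0]]
tbea [ 667.1 -215.6] [195.2 146.5] 2.0841236114501953 [[567.0, -146.0], [572.0, -292.0], [767.0, -285.0], [762.0, -139.0]]
```

View pics/crop0.png

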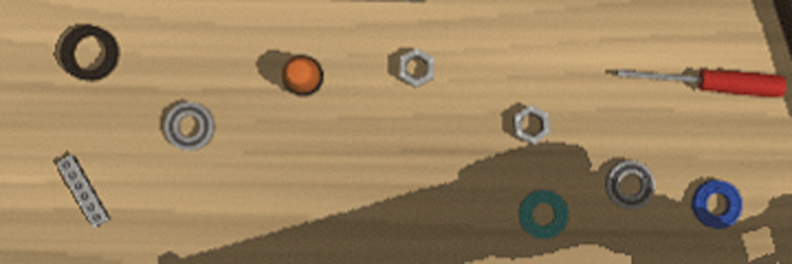

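The crop confirms the steel bearing_b at about (426,298); the turquoise and blue rings on either side of it are decoys. I'll move above it.

```bash
python3 -c "
from h import *
go(.349,-.286,.16,18)"
```

```text
travel [0.2422, -0.2687, 0.076] turn [-0.1, 0.01, 0.21] t 0.1
```

Request:
{"fn": "step_arm", "kwargs": {"commands": [{"travel":[0.242,-0.269,0.076],"turn":[0,0,0]},{"travel":[0.242,-0.269,0.076],"turn":[0,0,0]},{"travel":[0.242,-0.269,0.076],"turn":[0,0,0]},{"travel":[0.242,-0.269,0.076],"turn":[0,0,0]},{"travel":[0.242,-0.269,0.076],"turn":[0,0,0]}], "gripper": 0.78, "force": 20}}

```text
time: 0.6
position: [0.302, -0.3915, 0.1844]
tool_rot: [-3.102, -0.497, 0.0]
ft_force: [1.7, -0.5, 0.9]
grip_width: 0.785
grip_force: 0.0
```

```bash
python3 -c "
from h import *
go(.349,-.286,.16,18)"
```

```text
travel [0.0776, -0.0855, 0.0244] turn [-0.01, 0.01, 0.2] t 0.6
```

Request:
{"fn": "step_arm", "kwargs": {"commands": [{"travel":[0.078,-0.0855,0.024],"turn":[0,0,0]},{"travel":[0.078,-0.0855,0.024],"turn":[0,0,0]},{"travel":[0.078,-0.0855,0.024],"turn":[0,0,0]},{"travel":[0.078,-0.0855,0.024],"turn":[0,0,0]}]}}

```text
time: 1.0
position: [0.35, -0.2845, 0.1604]
tool_rot: [-3.099, -0.506, 0.002]
ft_force: [0.7, -1.7, 0.7]
grip_width: 0.782
grip_force: 0.0
```

```bash
cat >> h.py <<'E'
def snap(tag):
    s=ctrl.get_state(); im=cv2.cvtColor(ctrl.get_image('wrist'),cv2.COLOR_RGB2BGR)
    cv2.imwrite(f'pics/{tag}.png',im); np.save(f'pics/{tag}.npy',np.r_[s['position'],s['tool_rot']]); return im,(s['position'],s['tool_rot'])
def proj(X,pose):
    m=ctrl.camera_model('wrist');T=m['T_tool_cam'];R=Ro.from_rotvec(pose[1]).as_matrix()
    c=((np.asarray(X)-pose[0])@R-T[:3,3])@T[:3,:3]; u=c[:2]/c[2]; u=u*(1+m['k1']*(u@u))
    return float(u[0]*m['fx']+m['cx']),float(u[1]*m['fy']+m['cy'])
def locate(tag,x,y,z,ztop,sat=60):
    im,pose=snap(tag); h=cv2.cvtColor(im,cv2.COLOR_BGR2HSV); m=(h[...,1]<sat).astype(np.uint8)*255
    m=cv2.morphologyEx(m,cv2.MORPH_OPEN,np.ones((5,5),np.uint8))
    p=proj([x,y,z],pose); c=cv2.convexHull(blob(m,p,40)); P=plane('wrist',c,z,pose).astype(np.float32)
    M=cv2.moments(P); r=cv2.minAreaRect(P*1000); b=cv2.boxPoints(r); e=b[1]-b[0]
    print(tag,np.round(p),'c',np.round([M['m10']/M['m00'],M['m01']/M['m00']],4),'rect',np.round(r[1],1),np.round(r[0],1),'edge yaw %.1f len %.1f'%(np.degrees(np.arctan2(e[1],e[0])),np.hypot(*e)),'poly',cv2.approxPolyDP(P*1000,4,True).reshape(-1,2).round().tolist()[:9])
    cv2.drawContours(im,[c],-1,(0,0,255),1); cv2.imwrite(f'pics/{tag}_d.png',im)
E
python3 -c "
from h import *
locate('w1',.349,-.286,.0075,.015); go(.349,-.286,.16,18)"
```

```text
w1 [325. 228.] c [ 0.3514 -0.2848] rect [53.6 52. ] [ 351.5 -284.9] edge yaw -71.4 len 52.0 poly [[379.0, -285.0], [368.0, -305.0], [353.0, -311.0], [335.0, -306.0], [324.0, -288.0], [334.0, -264.0], [349.0, -258.0], [369.0, -264.0]]
travel [0.0001, -0.0009, 0.0008] turn [-0.01, 0.05, 0.38] t 1.05
```

View pics/w1_d.png

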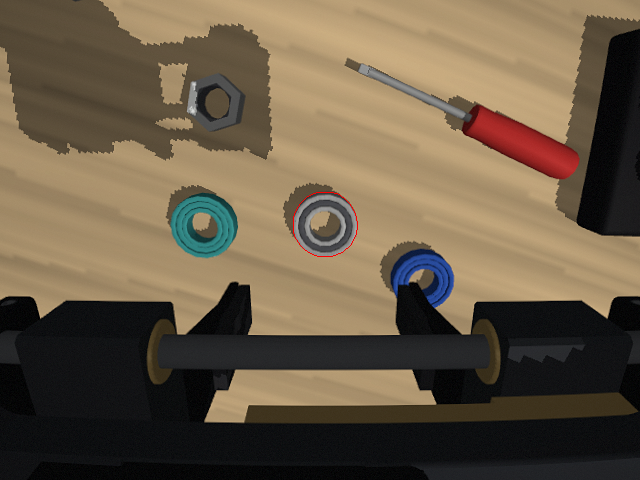

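The wrist view shows the steel bearing at (325,225), diameter 52–53 mm, with turquoise (204,226) and blue (422,279) clear of the fingers. I'll descend and grip.

Request:
{"fn": "step_arm", "kwargs": {"commands": [{"travel":[0.002,-0.001,0.05]},{"travel":[0.002,-0.001,0.09]},{"travel":[0.002,-0.001,0.12]},{"travel":[0.002,-0.001,0.136]},{"travel":[0.002,-0.001,0.1435]}]}}

```text
$.commands[0]: bad value
```

Request:
{"fn": "step_arm", "kwargs": {"commands": [{"travel":[0,0,0]},{"travel":[0,0,0]},{"travel":[0,0,0]},{"travel":[0,0,0]},{"travel":[0,0,0]}], "gripper": 0.4, "force": 20}}

```text
$.commands[0]: bad value
```

Every row needs an explicit "turn".

Request:
{"fn": "step_arm", "kwargs": {"commands": [{"travel":[0.002,-0.001,0.05],"turn":[0,0,0]},{"travel":[0.002,-0.001,0.09],"turn":[0,0,0]},{"travel":[0.002,-0.001,0.12],"turn":[0,0,0]},{"travel":[0.002,-0.001,0.136],"turn":[0,0,0]},{"travel":[0.002,-0.001,0.1435],"turn":[0,0,0]}]}}

```text
time: 1.55
position: [0.3489, -0.2872, 0.0159]
tool_rot: [-3.101, -0.493, 0.003]
ft_force: [-0.8, -0.4, -0.8]
grip_width: 0.779
grip_force: 0.0
```

Request:
{"fn": "step_arm", "kwargs": {"commands": [{"travel":[0,0,0],"turn":[0,0,0]},{"travel":[0,0,0],"turn":[0,0,0]},{"travel":[0,0,0],"turn":[0,0,0]},{"travel":[0,0,0],"turn":[0,0,0]},{"travel":[0,0,0],"turn":[0,0,0]}], "gripper": 0.4, "force": 20}}

```text
time: 2.05
position: [0.3512, -0.2872, 0.0187]
tool_rot: [3.1, 0.497, 0.002]
ft_force: [-0.9, -0.9, 4.6]
grip_width: 0.583
grip_force: 20.0
```

Request:
{"fn": "step_arm", "kwargs": {"commands": [{"travel":[0,0,-0.02],"turn":[0,0,0]},{"travel":[0,0,-0.06],"turn":[0,0,0]},{"travel":[0,0,-0.1],"turn":[0,0,0]}]}}

```text
time: 2.35
position: [0.35, -0.2856, 0.1182]
tool_rot: [-3.1, -0.497, 0.002]
ft_force: [1.0, -0.8, -1.9]
grip_width: 0.579
grip_force: 20.0
```

```bash
python3 -c "
from h import *
go(.6685,-.215,.11,14);s=ctrl.get_state();print(s['grip_width'],s['grip_force'],s['ft_force'])"
```

```text
travel [0.3246, 0.0327, 0.0079] turn [-0.11, 0.05, 4.23] t 2.35
0.5793035566291996 19.99943177215755 [ 1.01317374 -0.81493648 -1.9480951 ]
```

Request:
{"fn": "step_arm", "kwargs": {"commands": [{"travel":[0.325,0.033,0],"turn":[0,0,0]},{"travel":[0.325,0.033,0],"turn":[0,0,0]},{"travel":[0.325,0.033,0],"turn":[0,0,0]},{"travel":[0.325,0.033,0],"turn":[0,0,0]},{"travel":[0.325,0.033,0],"turn":[0,0,0]}]}}

```text
time: 2.85
position: [0.5964, -0.2322, 0.1175]
tool_rot: [3.102, 0.496, -0.0]
ft_force: [0.6, -0.1, -0.7]
grip_width: 0.58
grip_force: 20.0
```

Request:
{"fn": "step_arm", "kwargs": {"commands": [{"travel":[0.076,0.008,0],"turn":[0,0,0]},{"travel":[0.076,0.008,0],"turn":[0,0,0]},{"travel":[0.076,0.008,0],"turn":[0,0,0]}]}}

```text
time: 3.15
position: [0.6728, -0.2126, 0.1165]
tool_rot: [-3.098, -0.504, -0.003]
ft_force: [-0.5, 0.5, -1.4]
grip_width: 0.582
grip_force: 20.0
```

```bash
python3 -c "
from h import *
snap('w2');go(.6685,-.215,.021,18)
s=ctrl.get_state();R=Ro.from_rotvec(s['tool_rot'])
for p in [(70,-68),(-68,-73),(68,73),(-68,73),(68,-73),(0,0)]:
  a=np.radians(2.1);x=.6375+(p[0]*np.cos(a)-p[1]*np.sin(a))/1e3;y=-.2165+(p[0]*np.sin(a)+p[1]*np.cos(a))/1e3
  print(p,np.round(proj([x,y,.015],(s['position'],s['tool_rot']))))"
```

```text
travel [-0.002, 0.0001, 0.0955] turn [-0.11, 0.02, 0.37] t 3.2
(70, -68) [437. 223.]
(-68, -73) [378. 389.]
(68, 73) [232. 166.]
(-68, 73) [194. 343.]
(68, -73) [443. 228.]
(0, 0) [312. 289.]
```

View pics/w2.png

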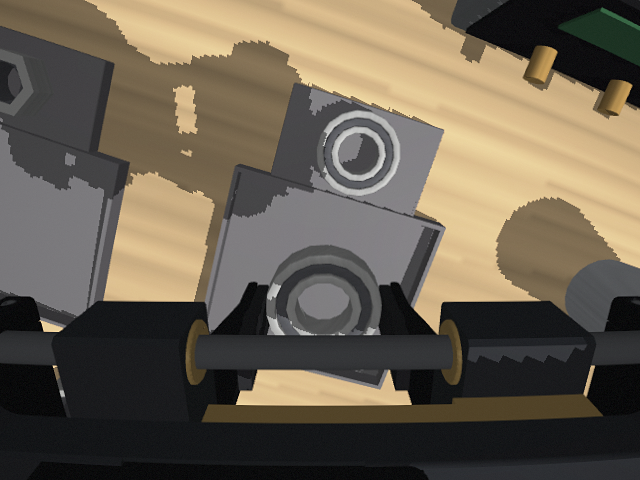

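The view shows the bearing sample at (358,152), and the predicted tray corners match (233,165) and (443,227). I'll lower and release.

Request:
{"fn": "step_arm", "kwargs": {"commands": [{"travel":[-0.002,0,0.04],"turn":[0,0,0]},{"travel":[-0.002,0,0.07],"turn":[0,0,0]},{"travel":[-0.002,0,0.085],"turn":[0,0,0]},{"travel":[-0.002,0,0.092],"turn":[0,0,0]},{"travel":[-0.002,0,0.0965],"turn":[0,0,0]}]}}

```text
time: 3.7
position: [0.6674, -0.2177, 0.0217]
tool_rot: [3.102, 0.496, -0.0]
ft_force: [-7.7, 0.9, 18.5]
grip_width: 0.583
grip_force: 20.0
```

Request:
{"fn": "step_arm", "kwargs": {"commands": [{"travel":[0,0,0],"turn":[0,0,0]},{"travel":[0,0,0],"turn":[0,0,0]},{"travel":[0,0,0],"turn":[0,0,0]},{"travel":[0,0,-0.02],"turn":[0,0,0]},{"travel":[0,0,-0.06],"turn":[0,0,0]}], "gripper": 0.75}}

```text
time: 4.2
position: [0.6652, -0.2166, 0.0786]
tool_rot: [-3.099, -0.497, 0.009]
ft_force: [1.0, -0.2, 0.5]
grip_width: 0.747
grip_force: 0.0
```

Request:
{"fn": "step_arm", "kwargs": {"commands": [{"travel":[0,0,-0.05],"turn":[0,0,0]},{"travel":[0,0,-0.1],"turn":[0,0,0]}]}}

```text
time: 4.4
position: [0.6675, -0.2169, 0.1833]
tool_rot: [3.102, 0.498, 0.001]
ft_force: [-0.2, -1.1, 0.2]
grip_width: 0.749
grip_force: 0.0
```

```bash
python3 -c "
from h import *
locate('w3',.6685,-.215,.0105,.018,25)
go(.412,-.180,.16,4)"
```

```text
Traceback (most recent call last):
  File "h.py", line 38, in locate
    p=proj([x,y,z],pose); c=cv2.convexHull(blob(m,p,40)); P=plane('wrist',c,z,pose).astype(np.float32)
                                           ~~~~^^^^^^^^
  File "h.py", line 19, in blob
    return max(cs,key=cv2.contourArea)
ValueError: max() iterable argument is empty
```

Contact force was 18 N with no drop, so the bearing is seated. Next is the nut at (380,271).

```bash
python3 -c "
from h import *
go(.412,-.180,.16,4)"
```

```text
travel [-0.2357, -0.1175, 0.0304] turn [0.44, -0.8, 14.2] t 4.45
```

Request:
{"fn": "step_arm", "kwargs": {"commands": [{"travel":[-0.236,-0.1175,0.022],"turn":[0,0,14]},{"travel":[-0.236,-0.1175,0.022],"turn":[0,0,14]},{"travel":[-0.236,-0.1175,0.022],"turn":[0,0,14]},{"travel":[-0.236,-0.1175,0.022],"turn":[0,0,14]},{"travel":[-0.236,-0.1175,0.022],"turn":[0,0,14]}]}}

```text
time: 4.95
position: [0.4195, -0.1811, 0.1605]
tool_rot: [3.138, 0.116, 0.002]
ft_force: [-0.8, -0.8, 1.1]
grip_width: 0.751
grip_force: 0.0
```

Request:
{"fn": "step_arm", "kwargs": {"commands": [{"travel":[0.004,-0.016,0.002],"turn":[0,0,0]},{"travel":[0.004,-0.016,0.002],"turn":[0,0,0]}]}}

```text
time: 5.15
position: [0.4234, -0.1637, 0.1589]
tool_rot: [3.138, 0.118, 0.002]
ft_force: [0.2, -0.3, 0.7]
grip_width: 0.75
grip_force: 0.0
```

```bash
python3 -c "
from h import *
locate('w4',.412,-.18,.0095,.019);go(.412,-.180,.16,4)"
```

```text
w4 [342. 243.] c [ 0.4141 -0.1787] rect [45.  37.5] [ 414.2 -178.7] edge yaw -83.9 len 37.5 poly [[437.0, -178.0], [428.0, -194.0], [404.0, -199.0], [392.0, -179.0], [400.0, -162.0], [421.0, -160.0]]
travel [-0.0137, 0.0142, -0.0006] turn [0.12, -0.13, 0.31] t 5.2
```

View pics/w4_d.png

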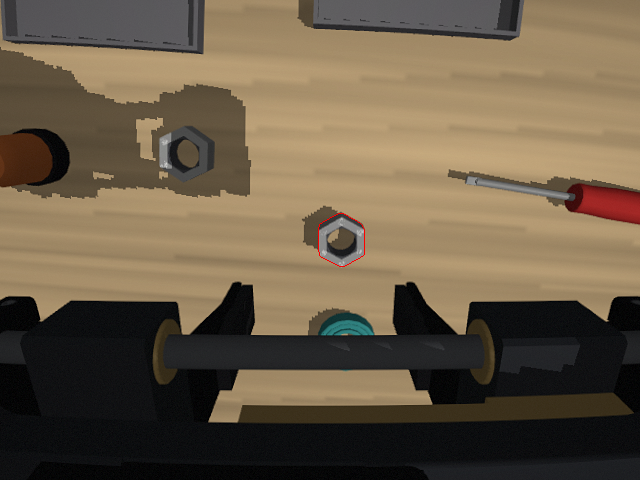

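The nut at (342,240) has its flats facing left and right, 37.5 mm apart, so the present yaw suits. I'll descend and grip.

Request:
{"fn": "step_arm", "kwargs": {"commands": [{"travel":[-0.012,0.0127,0.05],"turn":[0,0,0]},{"travel":[-0.012,0.0127,0.09],"turn":[0,0,0]},{"travel":[-0.012,0.0127,0.12],"turn":[0,0,0]},{"travel":[-0.012,0.0127,0.136],"turn":[0,0,0]},{"travel":[-0.012,0.0127,0.142],"turn":[0,0,0]}]}}

```text
time: 5.7
position: [0.4132, -0.1787, 0.0148]
tool_rot: [-3.138, -0.116, 0.002]
ft_force: [-0.2, -0.9, 0.0]
grip_width: 0.751
grip_force: 0.0
```

Request:
{"fn": "step_arm", "kwargs": {"commands": [{"travel":[0,0,0],"turn":[0,0,0]},{"travel":[0,0,0],"turn":[0,0,0]},{"travel":[0,0,0],"turn":[0,0,0]},{"travel":[0,0,0],"turn":[0,0,0]},{"travel":[0,0,0],"turn":[0,0,0]}], "gripper": 0.25, "force": 20}}

```text
time: 6.2
position: [0.4134, -0.179, 0.0171]
tool_rot: [3.138, 0.115, 0.002]
ft_force: [-1.2, -0.4, 2.2]
grip_width: 0.409
grip_force: 20.0
```

Request:
{"fn": "step_arm", "kwargs": {"commands": [{"travel":[0,0,-0.02],"turn":[0,0,0]},{"travel":[0,0,-0.06],"turn":[0,0,0]},{"travel":[0,0,-0.1],"turn":[0,0,0]}]}}

```text
time: 6.5
position: [0.4119, -0.1781, 0.1171]
tool_rot: [-3.138, -0.116, 0.002]
ft_force: [0.3, -0.7, -1.3]
grip_width: 0.416
grip_force: 20.0
```

```bash
python3 -c "
from h import *
go(.6435,.006,.12,4)"
```

```text
travel [0.2445, -0.1666, -0.0031] turn [-0.06, 0.09, 0.23] t 6.5
```

Width is 36 mm, so the nut is held across its flats. On to the nut tray.

Request:
{"fn": "step_arm", "kwargs": {"commands": [{"travel":[0.2445,-0.1666,0],"turn":[0,0,0]},{"travel":[0.2445,-0.1666,0],"turn":[0,0,0]},{"travel":[0.2445,-0.1666,0],"turn":[0,0,0]},{"travel":[0.2445,-0.1666,0],"turn":[0,0,0]},{"travel":[0.2445,-0.1666,0],"turn":[0,0,0]}]}}

```text
time: 7.0
position: [0.6098, -0.0222, 0.1164]
tool_rot: [3.139, 0.114, 0.0]
ft_force: [-0.2, -0.5, -0.1]
grip_width: 0.411
grip_force: 20.0
```

Request:
{"fn": "step_arm", "kwargs": {"commands": [{"travel":[0.038,-0.026,0],"turn":[0,0,0]},{"travel":[0.038,-0.026,0],"turn":[0,0,0]},{"travel":[0.038,-0.026,0],"turn":[0,0,0]}]}}

```text
time: 7.3
position: [0.6443, 0.0071, 0.1155]
tool_rot: [-3.139, -0.119, 0.003]
ft_force: [0.0, -1.0, -1.1]
grip_width: 0.409
grip_force: 20.0
```

```bash
python3 -c "
from h import *
snap('w5');go(.6435,.006,.02,4)
s=ctrl.get_state()
for p in [(-68,-73),(68,73),(-68,73),(68,-73)]:
  a=np.radians(-.9);x=.6135+(p[0]*np.cos(a)-p[1]*np.sin(a))/1e3;y=.0065+(p[0]*np.sin(a)+p[1]*np.cos(a))/1e3
  print(p,np.round(proj([x,y,.015],(s['position'],s['tool_rot']))))"
```

```text
travel [-0.0001, -0.0008, 0.0957] turn [0.03, 0.1, 0.23] t 7.35
(-68, -73) [406. 375.]
(68, 73) [216. 182.]
(-68, 73) [215. 360.]
(68, -73) [437. 201.]
```

View pics/w5.png

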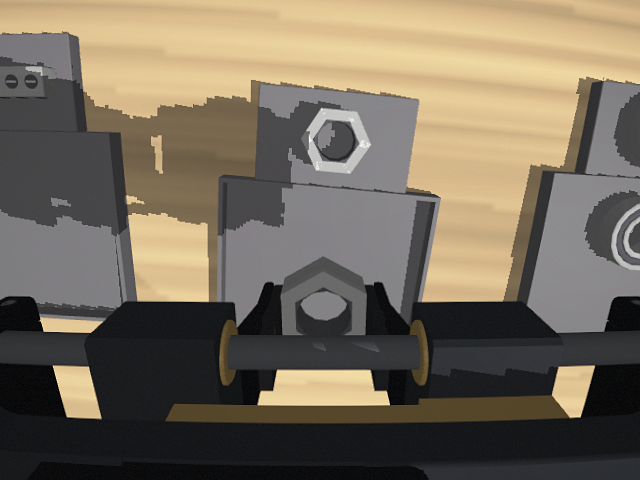

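The view shows the nut sample at (337,140), tray corners at (220,177) and (439,197), and the placed bearing flat in its tray at right (640,237). I'll lower, release, lift, and move toward the second nut.

Request:
{"fn": "step_arm", "kwargs": {"commands": [{"travel":[0.003,0,0.04],"turn":[0,0,0]},{"travel":[0.003,0,0.07],"turn":[0,0,0]},{"travel":[0.003,0,0.085],"turn":[0,0,0]},{"travel":[0.003,0,0.092],"turn":[0,0,0]},{"travel":[0.003,0,0.0955],"turn":[0,0,0]}]}}

```text
time: 7.85
position: [0.6476, 0.005, 0.0212]
tool_rot: [3.139, 0.114, 0.001]
ft_force: [-0.4, 0.5, -0.9]
grip_width: 0.409
grip_force: 20.0
```

Request:
{"fn": "step_arm", "kwargs": {"commands": [{"travel":[0,0,0],"turn":[0,0,0]},{"travel":[0,0,0],"turn":[0,0,0]},{"travel":[0,0,0],"turn":[0,0,0]},{"travel":[0,0,-0.02],"turn":[0,0,0]},{"travel":[0,0,-0.06],"turn":[0,0,0]}], "gripper": 0.65}}

```text
time: 8.35
position: [0.6452, 0.0056, 0.0788]
tool_rot: [-3.139, -0.116, 0.009]
ft_force: [1.4, -0.5, -0.2]
grip_width: 0.643
grip_force: 0.0
```

Request:
{"fn": "step_arm", "kwargs": {"commands": [{"travel":[-0.03,0.01,-0.04],"turn":[0,0,0]},{"travel":[-0.07,0.02,-0.08],"turn":[0,0,0]}]}}

```text
time: 8.55
position: [0.5856, -0.0168, 0.1575]
tool_rot: [-3.139, -0.117, -0.004]
ft_force: [-0.2, -1.1, 1.0]
grip_width: 0.647
grip_force: 0.0
```

```bash
python3 -c "
from h import *
go(.474,-.0555,.16,4)"
```

```text
travel [-0.1142, 0.0303, -0.0029] turn [-0.03, -0.16, 0.29] t 8.55
```

Request:
{"fn": "step_arm", "kwargs": {"commands": [{"travel":[-0.114,0.03,0],"turn":[0,0,0]},{"travel":[-0.114,0.03,0],"turn":[0,0,0]},{"travel":[-0.114,0.03,0],"turn":[0,0,0]},{"travel":[-0.114,0.03,0],"turn":[0,0,0]}]}}

```text
time: 8.95
position: [0.4715, -0.0573, 0.1558]
tool_rot: [3.136, 0.111, 0.001]
ft_force: [0.2, -0.3, 0.4]
grip_width: 0.65
grip_force: 0.0
```

```bash
python3 -c "
from h import *
locate('w6',.473,-.0565,.0095,.019);go(.474,-.0555,.16,4)"
```

```text
w6 [322. 227.] c [ 0.4736 -0.0555] rect [37.6 44. ] [473.5 -55.5] edge yaw -1.7 len 44.0 poly [[495.0, -58.0], [486.0, -73.0], [463.0, -74.0], [452.0, -53.0], [461.0, -37.0], [488.0, -39.0]]
travel [0.0006, -0.0007, -0.0039] turn [0.13, -0.13, 0.13] t 9.0
```

View pics/w6_d.png

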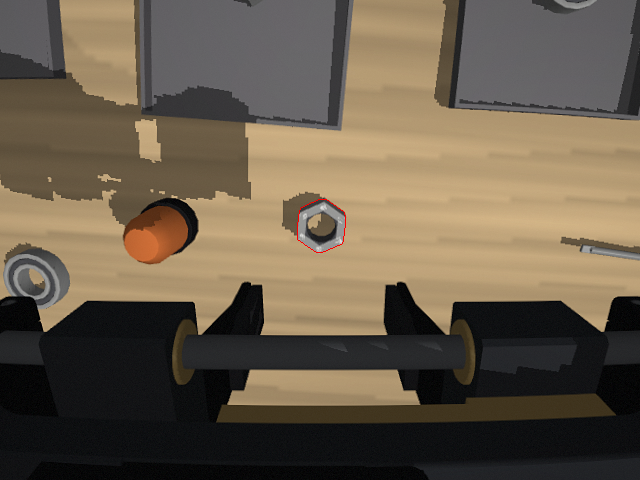

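The nut at (322,226) has its flats turned about 5° from the tool. The lamp (160,235) is clear of the fingers, and the gripper body will pass about 12 mm above it.

Request:
{"fn": "step_arm", "kwargs": {"commands": [{"travel":[0.0005,-0.0007,0.05],"turn":[0,0,5.5]},{"travel":[0.0005,-0.0007,0.09],"turn":[0,0,5.5]},{"travel":[0.0005,-0.0007,0.12],"turn":[0,0,5.5]},{"travel":[0.0005,-0.0007,0.135],"turn":[0,0,5.5]},{"travel":[0.0005,-0.0007,0.14],"turn":[0,0,5.5]}]}}

```text
time: 9.5
position: [0.4736, -0.0532, 0.0143]
tool_rot: [-3.14, 0.033, 0.007]
ft_force: [-13.0, 2.8, 36.4]
grip_width: 0.654
grip_force: 17.9
```

Request:
{"fn": "step_arm", "kwargs": {"commands": [{"travel":[0,0,0],"turn":[0,0,0]},{"travel":[0,0,0],"turn":[0,0,0]},{"travel":[0,0,0],"turn":[0,0,0]},{"travel":[0,0,0],"turn":[0,0,0]},{"travel":[0,0,0],"turn":[0,0,0]}], "gripper": 0.25, "force": 20}}

```text
time: 10.0
position: [0.4748, -0.0548, 0.0155]
tool_rot: [3.141, -0.035, 0.003]
ft_force: [0.3, 1.2, 1.1]
grip_width: 0.409
grip_force: 20.0
```

Request:
{"fn": "step_arm", "kwargs": {"commands": [{"travel":[0,0,-0.02],"turn":[0,0,0]},{"travel":[0,0,-0.06],"turn":[0,0,0]},{"travel":[0,0,-0.1],"turn":[0,0,0]}]}}

```text
time: 10.3
position: [0.4727, -0.0547, 0.1154]
tool_rot: [-3.141, 0.035, 0.004]
ft_force: [0.4, -1.7, -1.6]
grip_width: 0.415
grip_force: 20.0
```

```bash
python3 -c "
from h import *
go(.587,.007,.12,-1.5)"
```

```text
travel [0.1129, -0.0642, -0.0049] turn [-0.04, 0.14, 0.22] t 10.3
```

The fingertips grazed the bench (36 N), so I'll go 2–3 mm higher from now on. The nut is gripped across its flats; now carrying it.

Request:
{"fn": "step_arm", "kwargs": {"commands": [{"travel":[0.113,-0.064,-0.004],"turn":[0,0,0]},{"travel":[0.113,-0.064,-0.004],"turn":[0,0,0]},{"travel":[0.113,-0.064,-0.004],"turn":[0,0,0]},{"travel":[0.113,-0.064,-0.004],"turn":[0,0,0]}]}}

```text
time: 10.7
position: [0.591, 0.01, 0.1191]
tool_rot: [-3.138, 0.03, -0.003]
ft_force: [0.0, 0.3, -2.5]
grip_width: 0.412
grip_force: 20.0
```

Request:
{"fn": "step_arm", "kwargs": {"commands": [{"travel":[0,0,0.04],"turn":[0,0,0]},{"travel":[0,0,0.075],"turn":[0,0,0]},{"travel":[0,0,0.09],"turn":[0,0,0]},{"travel":[0,0,0.097],"turn":[0,0,0]},{"travel":[0,0,0.1],"turn":[0,0,0]}]}}

```text
time: 11.2
position: [0.5883, 0.0063, 0.0191]
tool_rot: [3.141, -0.036, 0.0]
ft_force: [0.2, -0.2, -1.0]
grip_width: 0.411
grip_force: 20.0
```

Request:
{"fn": "step_arm", "kwargs": {"commands": [{"travel":[0,0,0],"turn":[0,0,0]},{"travel":[0,0,0],"turn":[0,0,0]}]}}

```text
time: 11.4
position: [0.5894, 0.0065, 0.0205]
tool_rot: [3.141, -0.036, 0.004]
ft_force: [0.0, -0.6, -1.3]
grip_width: 0.411
grip_force: 20.0
```

Request:
{"fn": "step_arm", "kwargs": {"commands": [{"travel":[0,0,0.0005],"turn":[0,0,0]},{"travel":[0,0,0.001],"turn":[0,0,0]},{"travel":[0,0,0.001],"turn":[0,0,0]}]}}

```text
time: 11.7
position: [0.5887, 0.0065, 0.0185]
tool_rot: [3.141, -0.036, 0.001]
ft_force: [0.3, -0.4, 0.7]
grip_width: 0.41
grip_force: 20.0
```

Now release and lift, then head for bearing_a at (0.407, 0.187), keeping clear of the lamp at height.

Request:
{"fn": "step_arm", "kwargs": {"commands": [{"travel":[0,0,0],"turn":[0,0,0]},{"travel":[0,0,0],"turn":[0,0,0]},{"travel":[0,0,0],"turn":[0,0,0]},{"travel":[0,0,-0.02],"turn":[0,0,0]},{"travel":[0,0,-0.06],"turn":[0,0,0]}], "gripper": 0.65}}

```text
time: 12.2
position: [0.5854, 0.0063, 0.0754]
tool_rot: [-3.141, 0.035, 0.011]
ft_force: [0.9, -0.7, 0.7]
grip_width: 0.643
grip_force: 0.0
```

Request:
{"fn": "step_arm", "kwargs": {"commands": [{"travel":[0,0,-0.04],"turn":[0,0,0]},{"travel":[0,0,-0.08],"turn":[0,0,0]}], "gripper": 0.78}}

```text
time: 12.4
position: [0.5879, 0.0067, 0.1593]
tool_rot: [-3.141, 0.035, 0.001]
ft_force: [0.9, -0.6, -0.6]
grip_width: 0.735
grip_force: 0.0
```

```bash
python3 -c "
from h import *
go(.408,.187,.16,-1.5)"
```

```text
travel [-0.1839, -0.1763, -0.0006] turn [-0.0, 0.03, 0.23] t 12.4
```

Request:
{"fn": "step_arm", "kwargs": {"commands": [{"travel":[-0.184,-0.176,0],"turn":[0,0,0]},{"travel":[-0.184,-0.176,0],"turn":[0,0,0]},{"travel":[-0.184,-0.176,0],"turn":[0,0,0]},{"travel":[-0.184,-0.176,0],"turn":[0,0,0]},{"travel":[-0.184,-0.176,0],"turn":[0,0,0]}]}}

```text
time: 12.9
position: [0.41, 0.1846, 0.158]
tool_rot: [3.141, -0.036, 0.001]
ft_force: [0.3, 0.6, 0.3]
grip_width: 0.777
grip_force: 0.0
```

Request:
{"fn": "step_arm", "kwargs": {"commands": [{"travel":[-0.003,-0.003,0],"turn":[0,0,0]},{"travel":[-0.003,-0.003,0],"turn":[0,0,0]}]}}

```text
time: 13.1
position: [0.4081, 0.1873, 0.1583]
tool_rot: [3.14, -0.03, 0.003]
ft_force: [0.3, -1.1, -0.1]
grip_width: 0.779
grip_force: 0.0
```

```bash
python3 -c "
from h import *
locate('w7',.408,.187,.0075,.015);go(.408,.187,.16,-1.5)"
```

```text
w7 [324. 227.] c [0.4086 0.1872] rect [53.4 52.9] [408.6 187.3] edge yaw -46.1 len 52.9 poly [[436.0, 185.0], [423.0, 165.0], [401.0, 162.0], [386.0, 172.0], [382.0, 193.0], [395.0, 211.0], [413.0, 213.0], [431.0, 203.0]]
travel [-0.0011, -0.0009, -0.0018] turn [0.05, -0.08, 0.24] t 13.15
```

View pics/w7_d.png

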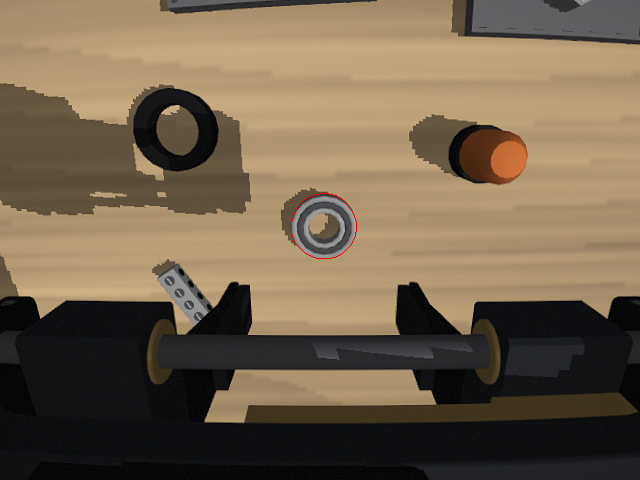

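The steel bearing is centred at (324,226). The lamp (480,152), black ring (175,130) and bar are all clear.

Request:
{"fn": "step_arm", "kwargs": {"commands": [{"travel":[0,-0.0005,0.05],"turn":[0,0,0]},{"travel":[0,-0.0005,0.09],"turn":[0,0,0]},{"travel":[0,-0.0005,0.12],"turn":[0,0,0]},{"travel":[0,-0.0005,0.136],"turn":[0,0,0]},{"travel":[0,-0.0005,0.141],"turn":[0,0,0]}]}}

```text
time: 13.65
position: [0.4081, 0.1851, 0.0146]
tool_rot: [3.141, -0.04, -0.007]
ft_force: [-0.1, 0.1, 0.7]
grip_width: 0.781
grip_force: 0.0
```

Request:
{"fn": "step_arm", "kwargs": {"commands": [{"travel":[0,0,0],"turn":[0,0,0]},{"travel":[0,0,0],"turn":[0,0,0]},{"travel":[0,0,0],"turn":[0,0,0]},{"travel":[0,0,0],"turn":[0,0,0]},{"travel":[0,0,0],"turn":[0,0,0]}], "gripper": 0.4}}

```text
time: 14.15
position: [0.4099, 0.187, 0.018]
tool_rot: [3.141, -0.036, 0.004]
ft_force: [1.2, -0.8, 3.8]
grip_width: 0.577
grip_force: 20.0
```

Request:
{"fn": "step_arm", "kwargs": {"commands": [{"travel":[0,0,-0.02],"turn":[0,0,0]},{"travel":[0,0,-0.06],"turn":[0,0,0]},{"travel":[0,0,-0.1],"turn":[0,0,0]}]}}

```text
time: 14.45
position: [0.4073, 0.1868, 0.1174]
tool_rot: [3.141, -0.034, -0.004]
ft_force: [1.8, -1.2, -1.5]
grip_width: 0.584
grip_force: 20.0
```

```bash
python3 -c "
from h import *
go(.606,-.218,.12,-1.5)"
```

```text
travel [0.2074, 0.4004, -0.003] turn [0.01, 0.14, 0.25] t 14.45
```

Request:
{"fn": "step_arm", "kwargs": {"commands": [{"travel":[0.2075,0.4005,0],"turn":[0,0,0]},{"travel":[0.2075,0.4005,0],"turn":[0,0,0]},{"travel":[0.2075,0.4005,0],"turn":[0,0,0]},{"travel":[0.2075,0.4005,0],"turn":[0,0,0]},{"travel":[0.2075,0.4005,0],"turn":[0,0,0]}]}}

```text
time: 14.95
position: [0.5188, -0.0395, 0.117]
tool_rot: [3.141, -0.035, -0.0]
ft_force: [0.4, 1.5, -1.0]
grip_width: 0.577
grip_force: 20.0
```

Request:
{"fn": "step_arm", "kwargs": {"commands": [{"travel":[0.0925,0.1785,0],"turn":[0,0,0]},{"travel":[0.0925,0.1785,0],"turn":[0,0,0]},{"travel":[0.0925,0.1785,0],"turn":[0,0,0]},{"travel":[0.0925,0.1785,0],"turn":[0,0,0]},{"travel":[0.0925,0.1785,0],"turn":[0,0,0]}]}}

```text
time: 15.45
position: [0.6071, -0.2278, 0.1155]
tool_rot: [3.137, -0.052, -0.0]
ft_force: [-0.2, -0.7, -1.5]
grip_width: 0.579
grip_force: 20.0
```

```bash
python3 -c "
from h import *
go(.606,-.218,.12,-1.5);snap('w8')"
```

```text
travel [-0.0015, -0.0097, -0.0045] turn [0.22, 0.01, -0.39] t 15.45
```

View pics/w8.png

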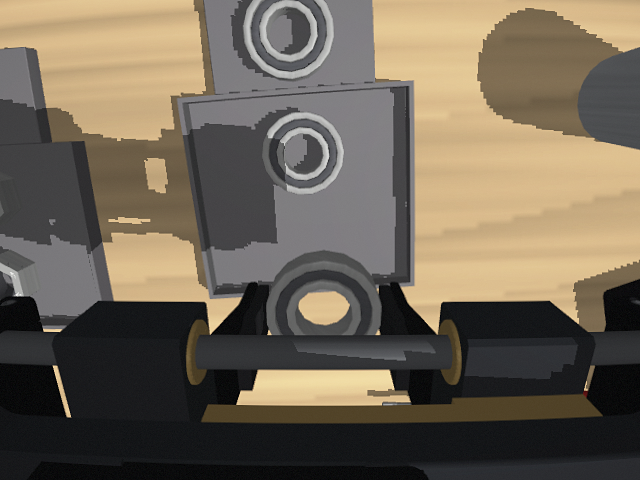

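The first bearing lies flat at (303,152) and the near wall's corners are at (212,297) and (412,285). I'll turn these into positions for the second placing.

```bash
python3 -c "
from h import *
a=np.load('pics/w8.npy');po=(a[:3],a[3:])
print(plane('wrist',[(212,297),(412,285),(180,97),(413,82)],.015,po).round(4).tolist(),plane('wrist',[(303,152)],.018,po).round(4))
go(.606,-.218,.02,-1.5)"
```

```text
[[0.5717, -0.1473], [0.5762, -0.2897], [0.7069, -0.1427], [0.7104, -0.2862]] [[ 0.6706 -0.2174]]
travel [-0.0005, -0.0052, 0.0955] turn [0.03, 0.09, -0.19] t 15.5
```

Request:
{"fn": "step_arm", "kwargs": {"commands": [{"travel":[0.003,-0.0055,0.04],"turn":[0,0,0]},{"travel":[0.003,-0.0055,0.07],"turn":[0,0,0]},{"travel":[0.003,-0.0055,0.088],"turn":[0,0,0]},{"travel":[0.003,-0.0055,0.093],"turn":[0,0,0]},{"travel":[0.003,-0.0055,0.0955],"turn":[0,0,0]}]}}

```text
time: 16.0
position: [0.6103, -0.2122, 0.0217]
tool_rot: [-3.141, 0.034, -0.0]
ft_force: [-0.3, 0.0, -0.6]
grip_width: 0.579
grip_force: 20.0
```

Request:
{"fn": "step_arm", "kwargs": {"commands": [{"travel":[0,0,0.0005],"turn":[0,0,0]},{"travel":[0,0,0.001],"turn":[0,0,0]},{"travel":[0,0,0.001],"turn":[0,0,0]}]}}

```text
time: 16.3
position: [0.6109, -0.213, 0.0217]
tool_rot: [3.14, -0.036, 0.003]
ft_force: [-1.3, -0.3, -2.5]
grip_width: 0.581
grip_force: 20.0
```

Request:
{"fn": "step_arm", "kwargs": {"commands": [{"travel":[0,0,0.0005],"turn":[0,0,0]},{"travel":[0,0,0.001],"turn":[0,0,0]},{"travel":[0,0,0.001],"turn":[0,0,0]}]}}

```text
time: 16.6
position: [0.6108, -0.213, 0.021]
tool_rot: [3.14, -0.036, 0.002]
ft_force: [-2.3, -0.3, 5.5]
grip_width: 0.582
grip_force: 20.0
```

Contact is felt (5.5 N). I'll release, lift, and fly to the bar at (0.336, 0.298).

Request:
{"fn": "step_arm", "kwargs": {"commands": [{"travel":[0,0,0],"turn":[0,0,0]},{"travel":[0,0,0],"turn":[0,0,0]},{"travel":[0,0,0],"turn":[0,0,0]},{"travel":[0,0,-0.02],"turn":[0,0,0]},{"travel":[0,0,-0.06],"turn":[0,0,0]}], "gripper": 0.72}}

```text
time: 17.1
position: [0.6073, -0.212, 0.0763]
tool_rot: [-3.139, 0.035, 0.011]
ft_force: [0.2, -0.7, 0.1]
grip_width: 0.719
grip_force: 0.0
```

Request:
{"fn": "step_arm", "kwargs": {"commands": [{"travel":[0,0,-0.04],"turn":[0,0,0]},{"travel":[0,0,-0.08],"turn":[0,0,0]}]}}

```text
time: 17.3
position: [0.6099, -0.2125, 0.1606]
tool_rot: [-3.141, 0.035, 0.001]
ft_force: [0.9, -0.8, -0.2]
grip_width: 0.718
grip_force: 0.0
```

```bash
python3 -c "
from h import *
go(.337,.299,.16,31.6)"
```

```text
travel [-0.2843, -0.5053, 0.0009] turn [-0.02, 0.02, -32.88] t 17.3
```

Request:
{"fn": "step_arm", "kwargs": {"commands": [{"travel":[-0.284,-0.505,0],"turn":[0,0,-33]},{"travel":[-0.284,-0.505,0],"turn":[0,0,-33]},{"travel":[-0.284,-0.505,0],"turn":[0,0,-33]},{"travel":[-0.284,-0.505,0],"turn":[0,0,-33]},{"travel":[-0.284,-0.505,0],"turn":[0,0,-33]}]}}

```text
time: 17.8
position: [0.4914, 0.0096, 0.1593]
tool_rot: [3.021, 0.862, 0.0]
ft_force: [1.0, 0.9, 0.8]
grip_width: 0.722
grip_force: 0.0
```

```bash
python3 -c "
from h import *
go(.337,.299,.16,31.6)"
```

```text
travel [0.0216, -0.3273, -0.0008] turn [0.02, 0.0, 0.26] t 17.8
```

Request:
{"fn": "step_arm", "kwargs": {"commands": [{"travel":[0.022,-0.327,0],"turn":[0,0,0]},{"travel":[0.022,-0.327,0],"turn":[0,0,0]},{"travel":[0.022,-0.327,0],"turn":[0,0,0]},{"travel":[0.022,-0.327,0],"turn":[0,0,0]},{"travel":[0.022,-0.327,0],"turn":[0,0,0]}]}}

```text
time: 18.3
position: [0.3746, 0.2304, 0.1596]
tool_rot: [3.021, 0.858, 0.002]
ft_force: [0.1, 0.9, -0.3]
grip_width: 0.718
grip_force: 0.0
```

Request:
{"fn": "step_arm", "kwargs": {"commands": [{"travel":[0.005,-0.077,0],"turn":[0,0,0]},{"travel":[0.005,-0.077,0],"turn":[0,0,0]},{"travel":[0.005,-0.077,0],"turn":[0,0,0]}]}}

```text
time: 18.6
position: [0.3368, 0.3013, 0.1599]
tool_rot: [-3.017, -0.87, -0.001]
ft_force: [1.1, -0.6, 0.2]
grip_width: 0.72
grip_force: 0.0
```

```bash
python3 -c "
from h import *
locate('w9',.337,.299,.007,.014);go(.337,.299,.16,31.6)"
```

```text
w9 [326. 228.] c [0.3383 0.2984] rect [82.4 18.7] [338.4 298.6] edge yaw -58.5 len 18.7 poly [[377.0, 314.0], [308.0, 269.0], [299.0, 284.0], [367.0, 327.0]]
travel [-0.001, -0.0009, -0.0004] turn [0.01, -0.02, 0.4] t 18.65
```

View pics/w9_d.png

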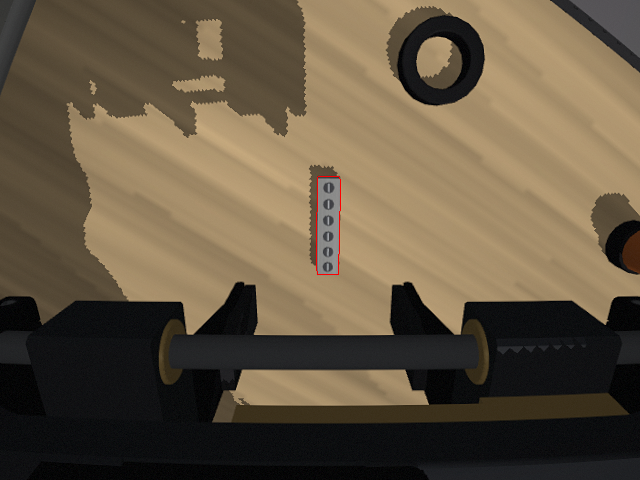

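The bar spans (328,178)–(328,273) and is aligned with the tool. I'll descend and grip.

Request:
{"fn": "step_arm", "kwargs": {"commands": [{"travel":[0,0,0.05],"turn":[0,0,0]},{"travel":[0,0,0.09],"turn":[0,0,0]},{"travel":[0,0,0.12],"turn":[0,0,0]},{"travel":[0,0,0.136],"turn":[0,0,0]},{"travel":[0,0,0.1415],"turn":[0,0,0]}]}}

```text
time: 19.15
position: [0.3389, 0.2948, 0.0157]
tool_rot: [3.022, 0.855, -0.007]
ft_force: [0.1, -0.9, 0.4]
grip_width: 0.722
grip_force: 0.0
```

Request:
{"fn": "step_arm", "kwargs": {"commands": [{"travel":[0,0,0],"turn":[0,0,0]},{"travel":[0,0,0],"turn":[0,0,0]},{"travel":[0,0,0],"turn":[0,0,0]},{"travel":[0,0,0],"turn":[0,0,0]},{"travel":[0,0,0],"turn":[0,0,0]}], "gripper": 0.05}}

```text
time: 19.65
position: [0.3401, 0.2972, 0.0185]
tool_rot: [3.022, 0.858, 0.002]
ft_force: [0.3, 0.5, 0.7]
grip_width: 0.348
grip_force: 0.0
```

Request:
{"fn": "step_arm", "kwargs": {"commands": [{"travel":[0,0,0],"turn":[0,0,0]},{"travel":[0,0,0],"turn":[0,0,0]},{"travel":[0,0,-0.02],"turn":[0,0,0]},{"travel":[0,0,-0.06],"turn":[0,0,0]},{"travel":[0,0,-0.1],"turn":[0,0,0]}], "force": 30}}

```text
time: 20.15
position: [0.3383, 0.2968, 0.1182]
tool_rot: [-3.021, -0.86, 0.005]
ft_force: [1.6, -1.3, -1.0]
grip_width: 0.203
grip_force: 30.0
```

```bash
python3 -c "
from h import *
go(.637,.219,.12,2)"
```

```text
travel [0.2129, 0.2235, -0.0028] turn [-0.04, 0.19, 29.78] t 20.15
```

The bar is held (17.7 mm). On to the bar tray.

Request:
{"fn": "step_arm", "kwargs": {"commands": [{"travel":[0.213,0.2235,0],"turn":[0,0,29.5]},{"travel":[0.213,0.2235,0],"turn":[0,0,29.5]},{"travel":[0.213,0.2235,0],"turn":[0,0,29.5]},{"travel":[0.213,0.2235,0],"turn":[0,0,29.5]},{"travel":[0.213,0.2235,0],"turn":[0,0,29.5]}]}}

```text
time: 20.65
position: [0.583, 0.2325, 0.1173]
tool_rot: [3.14, 0.058, -0.001]
ft_force: [0.7, 1.1, -0.4]
grip_width: 0.203
grip_force: 30.0
```

```bash
python3 -c "
from h import *
go(.637,.219,.1182,2)"
```

```text
travel [0.0534, 0.0155, -0.0009] turn [0.08, 0.04, 0.1] t 20.65
```

Request:
{"fn": "step_arm", "kwargs": {"commands": [{"travel":[0.0535,0.0155,0],"turn":[0,0,0]},{"travel":[0.0535,0.0155,0],"turn":[0,0,0]},{"travel":[0.0535,0.0155,0],"turn":[0,0,0]}]}}

```text
time: 20.95
position: [0.6362, 0.219, 0.1163]
tool_rot: [-3.141, -0.056, 0.004]
ft_force: [-1.1, 0.9, -2.1]
grip_width: 0.2
grip_force: 30.0
```

```bash
python3 -c "
from h import *
snap('w10')"
```

```text
(no output)
```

View pics/w10.png

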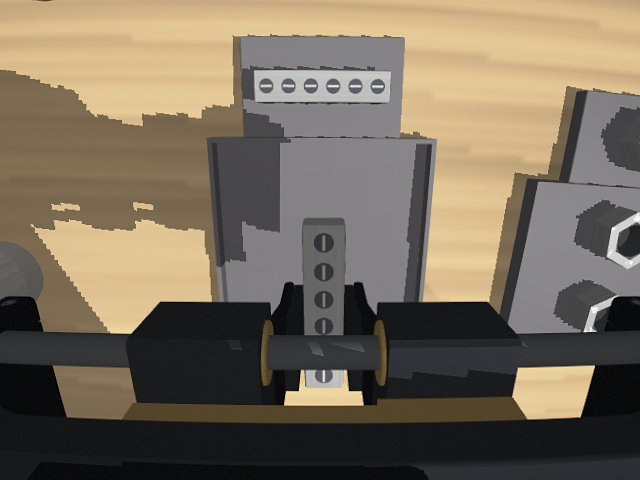

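The bar sample is at (322,86). The held bar hangs level inside the tray's outline, with both nuts in their tray at right. I'll lower it and feel for contact.

Request:
{"fn": "step_arm", "kwargs": {"commands": [{"travel":[0.004,0,0.04],"turn":[0,0,0]},{"travel":[0.004,0,0.07],"turn":[0,0,0]},{"travel":[0.004,0,0.086],"turn":[0,0,0]},{"travel":[0.004,0,0.092],"turn":[0,0,0]},{"travel":[0.004,0,0.0945],"turn":[0,0,0]}]}}

```text
time: 21.5
position: [0.6389, 0.2213, 0.0239]
tool_rot: [-3.141, -0.062, -0.0]
ft_force: [0.8, 0.4, -1.3]
grip_width: 0.2
grip_force: 30.0
```

Request:
{"fn": "step_arm", "kwargs": {"commands": [{"travel":[0,0,0.0005],"turn":[0,0,0]},{"travel":[0,0,0.001],"turn":[0,0,0]},{"travel":[0,0,0.001],"turn":[0,0,0]}]}}

```text
time: 21.8
position: [0.6401, 0.2208, 0.0236]
tool_rot: [-3.141, -0.06, -0.003]
ft_force: [-0.1, -0.3, -1.3]
grip_width: 0.198
grip_force: 30.0
```

Request:
{"fn": "step_arm", "kwargs": {"commands": [{"travel":[0,0,0.0005],"turn":[0,0,0]},{"travel":[0,0,0.001],"turn":[0,0,0]},{"travel":[0,0,0.001],"turn":[0,0,0]}]}}

```text
time: 22.1
position: [0.6394, 0.2204, 0.0215]
tool_rot: [3.141, 0.06, -0.0]
ft_force: [-0.2, -0.6, -1.5]
grip_width: 0.198
grip_force: 30.0
```

Request:
{"fn": "step_arm", "kwargs": {"commands": [{"travel":[0,0,0.0005],"turn":[0,0,0]},{"travel":[0,0,0.001],"turn":[0,0,0]},{"travel":[0,0,0.001],"turn":[0,0,0]}]}}

```text
time: 22.4
position: [0.6395, 0.2205, 0.0213]
tool_rot: [3.14, 0.06, 0.0]
ft_force: [-2.2, -1.4, 4.9]
grip_width: 0.205
grip_force: 30.0
```

Contact is felt. I'll release, rise, and take a final top view.

Request:
{"fn": "step_arm", "kwargs": {"commands": [{"travel":[0,0,0],"turn":[0,0,0]},{"travel":[0,0,0],"turn":[0,0,0]},{"travel":[0,0,0],"turn":[0,0,0]},{"travel":[0,0,-0.02],"turn":[0,0,0]},{"travel":[0,0,-0.06],"turn":[0,0,0]}], "gripper": 0.5}}

```text
time: 22.9
position: [0.6374, 0.2194, 0.0786]
tool_rot: [3.139, 0.061, -0.01]
ft_force: [-0.0, -1.1, 1.0]
grip_width: 0.479
grip_force: 0.0
```

Request:
{"fn": "step_arm", "kwargs": {"commands": [{"travel":[-0.03,0,-0.04],"turn":[0,0,0]},{"travel":[-0.07,0,-0.07],"turn":[0,0,0]},{"travel":[-0.11,0,-0.09],"turn":[0,0,0]},{"travel":[-0.15,0,-0.1],"turn":[0,0,0]},{"travel":[-0.15,0,-0.1],"turn":[0,0,0]}]}}

```text
time: 23.4
position: [0.4856, 0.2167, 0.1831]
tool_rot: [3.137, 0.068, 0.005]
ft_force: [-0.8, 0.1, -0.2]
grip_width: 0.501
grip_force: 0.0
```

```bash
python3 -c "
from h import *
a=cv2.cvtColor(ctrl.get_image('side'),cv2.COLOR_RGB2BGR)
b=cv2.cvtColor(ctrl.get_image('top'),cv2.COLOR_RGB2BGR)
A=cv2.resize(a[130:410,80:460],(760,560)); cv2.imwrite('pics/f1.png',A)
cv2.imwrite('pics/f2.png',cv2.resize(b[110:330,160:480],(800,550)))"
```

```text
(no output)
```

View pics/f1.png

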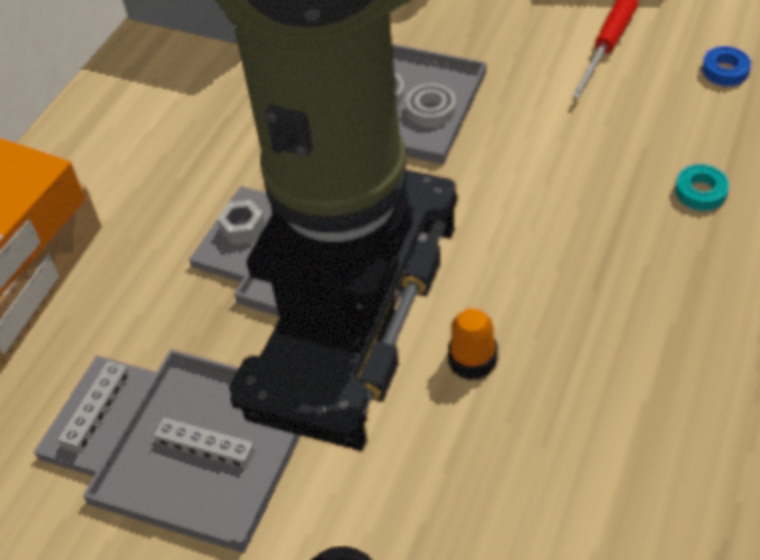

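View pics/f2.png

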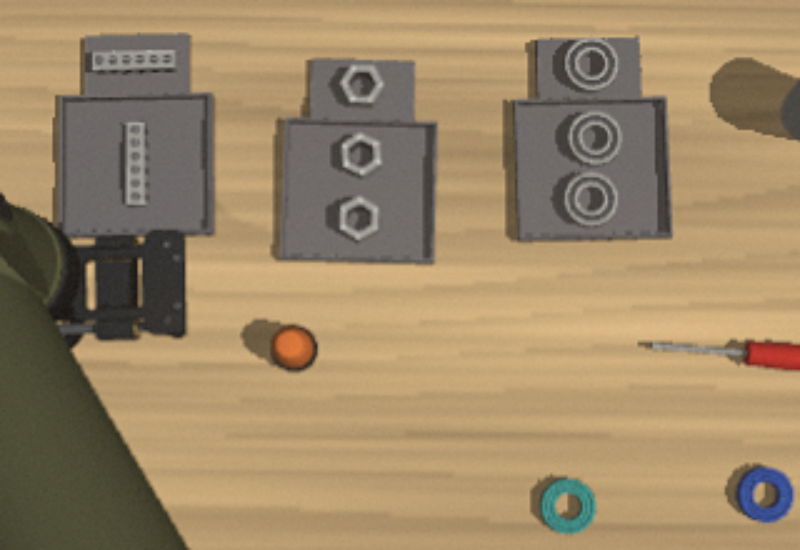

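The final views show every part flat in its matching tray. In the crop the bar is at (136,163), the nuts at (361,155) and (358,218), and the bearings at (595,137) and (591,198). The lamp (294,348) and the decoys are untouched. Handing in.

```bash
python3 -c "
from bench import ctrl
print(ctrl.close_job())"
```

```text
the job is handed in; nothing more can be done
None
```

The job is handed in after about 23 s of robot time: final images show all five parts flat in their matching trays with the lamp and look-alikes untouched, though the fingertips grazed the bench once at about 36 N.

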